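Key the rolling mill's spindle into its gear and hold it home

TASK

The rolling mill's adjusting gear is clamped in the blue vice with its bore upright. Lift the brass-headed spindle out of the wooden stake block, put its nose into the gear, turn it until its key slips into the keyway, and push it fully home, squashing the sprung brass washer until the spindle's collar meets the hub. Finish while still holding the spindle pressed down there, so that I can fit the clip underneath; leave the stakes, hammer and other things on the bench where they lie.

Things in the scene. Friction and masses are not known exactly. Their poses are not given: they have to be found in the camera images.
- spindle: Loose steel spindle, 98 mm long, 0.27 to 0.41 kg, upright in one of the stake block's three wells. Origin at the tip of its nose; z up the shaft to the head, x towards its key. Shaft 18 mm in diameter up to z = 56 mm, its first 5 mm tapered down to 13 mm at the tip. Red marks on the collar and on top of the head (from its middle towards +x) show the key's side.
- spindle_tip (a point): the spindle's origin: centre of the tip of its nose
- spindle_key (a point): lower outer end of the spindle's key, 18 mm above the tip and 12.5 mm from the axis on the +x side. The key is 6 mm wide and runs from z = 18 to 48 mm.
- spindle_collar (a point): centre of the underside of the spindle's collar, 56 mm above the tip. The collar is 41 mm in diameter and 6 mm thick (z = 56 to 62 mm); it rests on top of the stake block at the start.
- spindle_head (a point): centre of the spindle's square brass head, 80 mm above the tip: 26 mm across its flats (faces across x and y), 36 mm tall (z = 62 to 98 mm). The place to grip.
- gear: Dark steel toothed gear, 86 mm in diameter, clamped immovably in the vice. Origin on the bore's axis at the underside of the toothed rim, level with the jaw tops, 125 mm above the bench; z up, x towards the keyway, which a red mark on the gear's upper face also shows. Rim z = 0 to 16 mm; bright hub 33 mm in diameter up to z = 24 mm. Bore 19 mm in diameter, right through (z = 24 to -28 mm).
- gear_mouth (a point): Centre of the bore's mouth in the hub's upper face, 24 mm above the gear's origin. With the key out of line the spindle stops with its nose 18 mm in the bore, the key standing on the hub's face; in line, it goes down freely to the washer, then against its spring until the collar meets the hub (the spindle's tip then 56 mm below this point).
- gear_keyway (a point): Upper outer end of the keyway, in the hub's face, 13.5 mm from the axis on the gear's +x side. The keyway is 7.6 mm wide and runs the whole length of the bore, so the key enters within about 4 degrees of true, and may wedge when pushed in further off.
- washer (a joint): How far the sprung brass washer above the hub (34 mm inside, 46 mm outside diameter, its top 6 mm above the hub's face when free) is pressed down, in m: 0 free, 0.006 when the collar meets the hub. The spring begins at 6 N and takes 15 N at 0.006, more than the spindle's weight: it stays home only while it is pushed down.
- vice: Blue bench vice with 100 mm jaws, fixed; 125 mm high at the jaw tops, about 270 mm long along x and 140 mm wide at the foot. Origin on the bench under the middle of the jaw gap; the gear is centred above it, or up to 20 mm to either side along the jaws (y). The screw and its upright tommy bar (106 mm high) point to its -x.
- stand: Wooden stake block, fixed, 76 x 236 x 70 mm. Origin under its centre; wells 28 mm in diameter, straight through, at y = -80, 0 and 80 mm. The spindle stands in one and the two stakes in the others.
- stake_dome: Steel stake with a domed head 42 mm in diameter, 63 mm tall, in a well of the block: its head stands 18 mm above the block's top. Origin under its shank. Leave alone.
- stake_flat: Steel stake with a flat head 42 mm in diameter, 59 mm tall, in a well of the block: its head stands 14 mm above the block's top. Origin under its shank. Leave alone.
- hammer: Ball hammer with a wooden handle, lying on the black mat. Leave alone.
- steel_bar: Square steel bar 12 x 75 x 12 mm lying on the bench, origin under its centre. Leave alone.
- bench_block: Dark steel block 70 x 70 x 25 mm on the round wooden board, origin under its centre. Leave alone.
- clip_pliers: Circlip pliers with blue handles, about 160 mm long and 10 mm high, lying on the bench; origin under the middle. Leave alone.
Mind the look-alikes: they are no part of the job. Leave any green look-alike of the spindle alone.

How it is judged:
By the outcome, as a careful person would: the job done as asked, in the order asked, and still so for the second after the job is handed in, while the arm keeps its last pose, push and grip.
It also fails if it takes over 45 s, if anything falls off the work surface, if the arm or the gripper's body presses on something with over 40 N, if the wrist force passes 120 N, or if a joint passes its speed limit or range.

ROBOT

A 6-joint arm with a two-finger parallel gripper is mounted at the origin on the work surface. World frame = base frame: x ahead of the robot, y to its left, z up, the work surface at z = 0. Lengths are in mm, angles in rad, forces in N, time in s.
With the tool pointing down it reaches from about 250 to 850 mm from the base axis. Payload 12.5 kg.
Tool frame: the origin (TCP) lies midway between the tips of the shut fingers; the grasp point (between the pads) lies 19 mm behind it (ctrl.grip_depth is the distance from the TCP to the grasp point, in mm); y points along the fingers, x is the direction in which the jaws open and shut, and the axes are right-handed (so a half turn about y gives the same grasp; the last joint's range is limited). The gripper opens to 93 mm and grips with 3 to 60 N. Pads are 15 mm wide; open, the fingers measure 128 mm over their backs; the gripper's body (75 mm by 188 mm) begins 65 mm behind the grasp point.
Start: joints at [1.219, 0.351, 1.652, -0, 1.139, -0.085], TCP at [144.974, 530.534, 187.733] pointing down, gripper open.
Joint ranges: [-2.75, 2.75], [-0.79, 2.1], [0.01, 2.65], [-1.57, 4.71], [0.07, 3.14], [-2.87, 2.87]. Speed limits (rad/s): [2.22, 2.22, 2.79, 3.14, 3.14, 3.14].

INTERFACE

Orientations are given as a unit quaternion [x, y, z, w].
In Python, from workcell import ctrl, viewer, job gives the robot as it stands.
- The arm moves only by the tool carry_out, never from a script. Its argument "targets" is a list of rows, each an object of numbers: "rx", "ry", "rz": the turn, a rotation vector about the world's x, y, z each as a share of 180 degrees, from -1 to 1; "dx", "dy", "dz": the shift along the world's x, y, z each as a share of 0.15 m, from -1 to 1; "grip": the gripper's target within -1 to 1 (shut at 1, half-way at 0, fully open at -1). In form: [{"rx": .., "ry": .., "rz": .., "dx": .., "dy": .., "dz": .., "grip": ..}, ...]. A call has 1 to 10 rows; each row is the pose to reach, as a shift and turn from the pose commanded when the call began, turning the shorter way round; what a row does not reach only later rows make up. A row lasts 1/8 s, in which the tool goes at most 62.5 mm and 10.7 degrees, less where a joint would pass 70% of its speed; a pose out of reach is approached as far as the arm can. A call with a number of a shift or a turn outside -1 to 1 is refused whole. A call with a gripper value outside its range is refused whole. The fingers move at their own pace and stop on an object; "force" is the grip in N (left out, the last holds). Time passes only in rows, so rows that repeat a pose let the fingers close. It gives the time, the measured TCP pose, the force and the opening at its end, in the units of the state.
- ctrl.state(): the state, without advancing time (a new reading comes with each control period).
- viewer.grab_frame(name): name is "scene" or "top"; returns a dict with "pixels" (480x640x3 uint8, red, green, blue), "mtx" (3x3 intrinsics, pixels), "R" (3x3) and "t" (3): a world point X has camera coordinates R X + t. Camera axes: x right, y down, z forward; pixel columns grow to the right and rows downward; lengths in mm; the calibration is good to about 2 mm. A picture is of the moment at which its call begins. There is no depth.
- job.close_job(): hands the job in, once; it reports no verdict.
The state is a dict: "clock": time; "q": joint angles; "dq": joint speeds; "tau": joint torques, N m; "tool_pos": TCP position; "tool_rot": TCP orientation; "contact_force": force on the tool from outside, world axes, zero at the start; "torque": the same for the moment, N m; "grip_width": opening from 0.0 (shut) to 1.0 (fully open).
Only numpy, scipy, OpenCV 4.12 (cv2) and the standard library are available. Lean on these libraries where they do the work, as an engineer would, in place of code of your own. Each camera call takes 0.05 s, during which the arm holds its last target. There are 200 camera calls.

## Working session

There is one attempt and no reset: what is moved stays moved. The work goes in short steps, Python scripts to look and compute and a tool call to move; the robot and the scene stay as the last step left them, time stands still between calls to the robot, and variables do not carry over. Pictures are saved under pics/ and viewed, about 8 in all and at most 12, crops included, and the job is handed in when it is done.

Besides the shell and the picture viewer there is one more tool, called after ">>>" as name([rows], argument=value, ...), one row to a line, values as JSON. carry_out: Moves the arm, as the interface text tells. Shift numbers are shares of 0.15 m and turn numbers shares of 180 degrees, none past 1 either way. Its arguments: {"type":"object","properties":{"targets":{"type":"array"},"force":{"type":"number"}},"required":["targets"]}

```bash
mkdir -p pics
cat > h.py <<'E'
import numpy as np, cv2
from workcell import ctrl, viewer, job
def grab(n):
    f=viewer.grab_frame(n); f['img']=cv2.cvtColor(np.asarray(f['pixels']),cv2.COLOR_RGB2BGR); return f
def ray(f,uv,z):
    K,R,t=[np.array(f[k],float) for k in('mtx','R','t')]
    d=R.T@np.linalg.solve(K,[uv[0],uv[1],1.]); c=-R.T@t
    return c+d*(z-c[2])/d[2]
def proj(f,X):
    p=np.array(f['mtx'])@(np.array(f['R'])@np.array(X,float)+np.array(f['t'])); return p[:2]/p[2]
E
python3 - <<'E'
from h import *
for n in('top','scene'):
    f=grab(n); cv2.imwrite(f'pics/{n}0.png',f['img']); print(n,-np.array(f['R']).T@np.array(f['t']),np.array(f['mtx'])[0])
print(ctrl.state())
E
```

```text
top [ 385.15497872   32.43611241 1120.1898491 ] [603.778239     0.         322.07039891]
scene [1242.9837129   489.68036713  968.62221824] [607.97068852   0.         334.27013104]
{'clock': 0.1, 'q': array([ 1.21937094e+00,  3.51117774e-01,  1.65233758e+00,  2.00021844e-05,
        1.13908516e+00, -8.45881279e-02]), 'dq': array([ 0.00258951, -0.00215853, -0.00141084, -0.00086818,  0.00092906,
        0.00096827]), 'tau': array([ 1.42494878e-04, -4.98026776e+01, -2.85700536e+01,  7.00105168e-02,
        2.39535409e-02, -3.60459558e-05]), 'tool_pos': array([144.87733   , 530.24157367, 187.29920449]), 'tool_rot': array([ 0.56224447,  0.42875642, -0.42932854, -0.56189509]), 'contact_force': array([ 0.28420537, -0.45554803, -0.51803224]), 'torque': array([0.01249927, 0.02591134, 0.03780791]), 'grip_width': 0.9964668640920414}
```

View pics/top0.png

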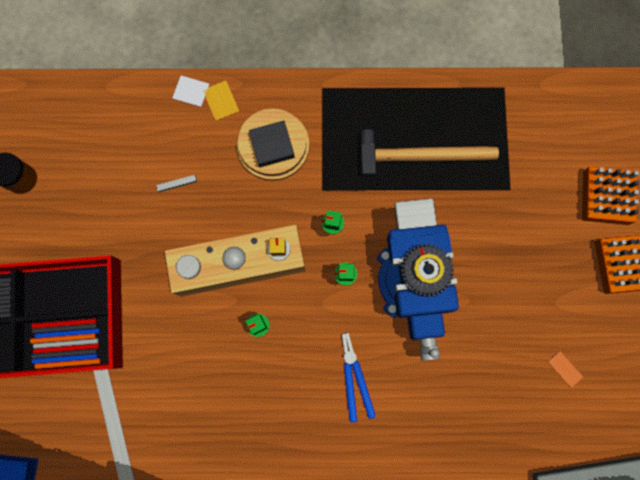

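View pics/scene0.png

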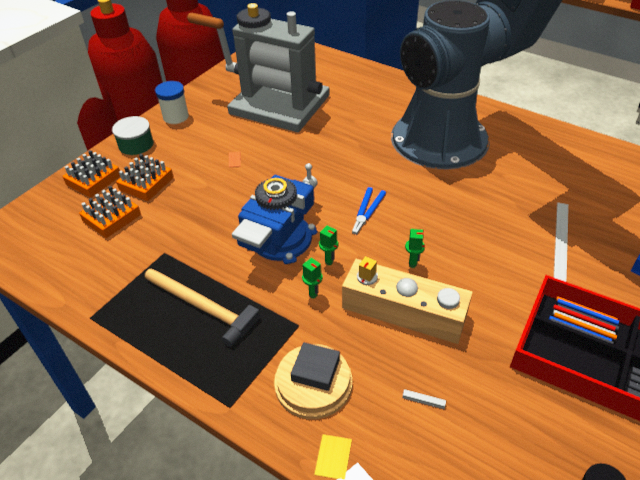

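Run:
```python
from h import *
f=grab('top');g=grab('scene')
c=lambda f,x,y,w=60,h=50:cv2.resize(f['img'][y-h//2:y+h//2,x-w//2:x+w//2],(400,300),interpolation=cv2.INTER_CUBIC)
# upscaling 6.67 x, 6 y
cv2.imwrite('pics/crop.png',np.vstack([np.hstack([c(f,277,246),c(f,428,269)]),np.hstack([c(g,368,270),c(g,276,190)])]))
def masks(f,x,y,r,tag):
    s=f['img'][y-r:y+r,x-r:x+r]; h=cv2.cvtColor(s,cv2.COLOR_BGR2HSV)
    for nm,lo,hi in(('yellow',(18,130,110),(34,255,255)),('red',(0,170,90),(7,255,255)),('red2',(172,170,90),(180,255,255))):
        m=cv2.inRange(h,lo,hi); cs,_=cv2.findContours(m,cv2.RETR_EXTERNAL,cv2.CHAIN_APPROX_NONE)
        for k in cs:
            mm=np.zeros_like(m);cv2.drawContours(mm,[k],-1,255,-1);ys,xs=np.nonzero(mm&(m if nm!='yellow' else 255))
            if len(xs)>4: print(tag,nm,len(xs),xs.mean()+x-r,ys.mean()+y-r,[np.round(v,2) for v in cv2.minAreaRect(k)[1:]],'bb',xs.min()+x-r,xs.max()+x-r,ys.min()+y-r,ys.max()+y-r)
masks(f,277,246,18,'head');masks(f,428,269,30,'gear')
print('head',ray(f,(277,246),112),'gear',ray(f,(428,268),149))
for uv in((188,267),(233,258)):print('stake',ray(f,uv,86))
for uv in((333,222),(345,273),(258,324)):print('green',ray(f,uv,98))
```

```text
head yellow 969 276.37254901960785 244.70072239422086 [array([35., 35.]), np.float64(90.0)] bb 259 294 228 263
head red 11 276.45454545454544 240.72727272727275 [array([1., 5.]), np.float64(0.0)] bb 276 277 238 243
gear yellow 695 428.7712230215827 268.0014388489209 [array([29.7 , 28.28]), np.float64(45.0)] bb 414 444 254 283
gear red 19 421.3157894736842 251.0 [array([6.32, 2.53]), np.float64(71.57)] bb 420 423 248 254
head [566.93851981 115.98329178 112.        ] gear [ 523.67163216 -132.53852074  149.        ]
stake [534.89064518 271.86646399  86.        ]
stake [550.57039293 194.27051485  86.        ]
green [611.58298971  20.62004459  98.        ]
green [5.22504841e+02 4.66545265e-01 9.80000000e+01]
green [436.27912582 147.29495823  98.        ]
```

View pics/crop.png

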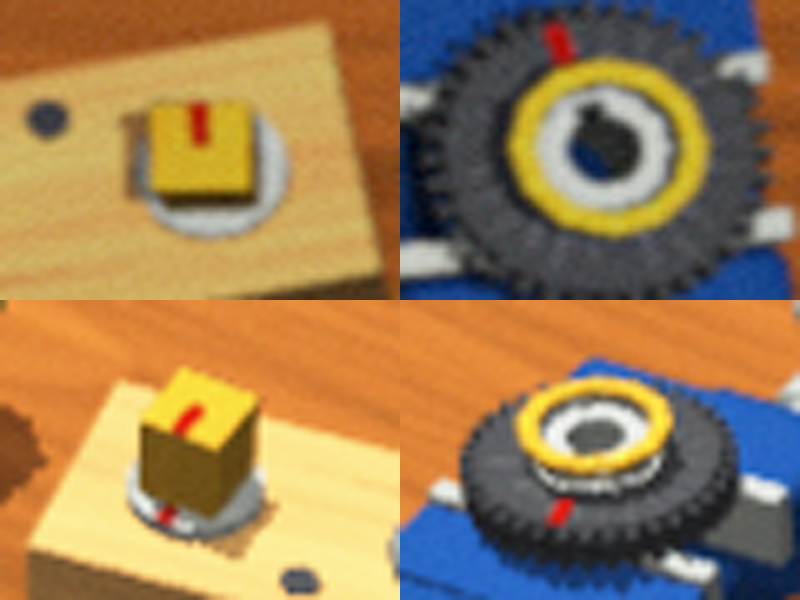

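```bash
cat > m.py <<'E'
from h import *
def up(f,x,y,r,s=8):
    # pixel (x-r+i) ; returns upscaled HSV and mapping
    p=f['img'][y-r:y+r,x-r:x+r]; b=cv2.resize(p,None,fx=s,fy=s,interpolation=cv2.INTER_CUBIC)
    return cv2.cvtColor(b,cv2.COLOR_BGR2HSV), lambda q:(np.array(q)+.5)/s-.5+np.array([x-r,y-r])
def big(m): return max(cv2.findContours(m,cv2.RETR_EXTERNAL,cv2.CHAIN_APPROX_NONE)[0],key=cv2.contourArea)
def red(H): return cv2.inRange(H,(0,170,110),(9,255,255))|cv2.inRange(H,(172,170,110),(180,255,255))
E
python3 - <<'E'
from m import *
f=grab('top');g=grab('scene')
H,mp=up(f,277,245,12)
print('center hsv head',H[120,70],H[20,20],H[185,96])
m=cv2.inRange(H,(15,190,150),(35,255,255))|red(H)
m=cv2.morphologyEx(m,cv2.MORPH_OPEN,np.ones((9,9)))
k=big(m); bx=mp(cv2.boxPoints(cv2.minAreaRect(k))); W=np.array([ray(f,p,112) for p in bx]); print('head corners px',bx.round(1).tolist());print('W',W.round(1).tolist(),'c',W.mean(0).round(1),[np.linalg.norm(W[i]-W[i-1]).round(1) for i in range(4)],[np.degrees(np.arctan2(*(W[i]-W[i-1])[1::-1])).round(1) for i in range(4)])
r=big(red(H)); M=cv2.moments(r); print('redW',ray(f,mp((M['m10']/M['m00'],M['m01']/M['m00'])),112))
for n,F,x,y in(('top',f,428,268),('scene',g,276,190)):
    H,mp=up(F,x,y,26)
    m=cv2.inRange(H,(18,140,110),(36,255,255)); k=big(m)
    q=mp(k.reshape(-1,2)); P=np.array([ray(F,p,155)[:2] for p in q])
    (c,ax,a)=cv2.fitEllipse(P.astype(np.float32)); print(n,'washer W',c,ax)
    r=big(red(H)); M=cv2.moments(r); R=ray(F,mp((M['m10']/M['m00'],M['m01']/M['m00'])),141)[:2]
    d=R-c; print(' red',R,np.hypot(*d),np.degrees(np.arctan2(d[1],d[0])))
    Rp=np.array([ray(F,p,141)[:2] for p in mp(r.reshape(-1,2))],np.float32); l=cv2.fitLine(Rp,2,0,.01,.01).ravel(); print(' red line dir',np.degrees(np.arctan2(l[1],l[0])))
    # dark bore region in hub face z=149
    cc=proj(F,[c[0],c[1],149]); V=H[...,2]; i=((cc-mp((0,0)))*8).astype(int)
    m=cv2.inRange(H,(0,0,0),(180,255,120)); mm=np.zeros_like(m); cv2.circle(mm,tuple(map(int,i)),90 if n=='top' else 70,255,-1); m&=mm
    k=big(m); Q=np.array([ray(F,p,149)[:2] for p in mp(k.reshape(-1,2))])-c; rr=np.hypot(*Q.T); j=np.argsort(rr)[-25:]; print(' bore centroid off',Q.mean(0),'far',rr[j].mean(),np.degrees(np.arctan2(Q[j,1],Q[j,0])).mean(), 'med r',np.median(rr))
E
```

```text
center hsv head [ 23 204 210] [ 19 148 205] [ 24  34 142]
head corners px [[268.9, 238.2], [284.1, 238.0], [284.3, 252.2], [269.1, 252.4]]
W [[580.4, 130.0, 112.0], [580.8, 104.1, 112.0], [556.3, 103.5, 112.0], [556.0, 129.2, 112.0]] c [568.4 116.7 112. ] [np.float64(24.5), np.float64(25.8), np.float64(24.5), np.float64(25.7)] [np.float64(1.7), np.float64(-89.3), np.float64(-178.6), np.float64(90.7)]
redW [575.99733447 117.15005274 112.        ]
top washer W (522.8364868164062, -132.6504364013672) (47.66899108886719, 47.78688430786133)
 red [ 553.23771814 -123.96958761] 31.61632492727002 15.936304791541563
 red line dir 14.924682
 bore centroid off [1.55048518 0.0619964 ] far 12.854019878844518 14.938161127676032 med r 9.063397036691029
scene washer W (524.5938720703125, -133.92723083496094) (47.855892181396484, 49.15670394897461)
 red [ 552.7651734  -126.36714276] 29.16808444397565 15.022029993767038
 red line dir 21.448864
 bore centroid off [-0.79170122 -0.78882074] far 8.691434238117967 -103.0720757830347 med r 7.958162120895601
```

Run:
```python
from h import *
from scipy.spatial.transform import Rotation as R
s=ctrl.state(); r=R.from_quat(s['tool_rot']).as_matrix(); print(r.round(4)); print('yaw of tool x (jaw axis)',np.degrees(np.arctan2(r[1,0],r[0,0])))
f=grab('top')
print(s['tool_pos'], np.array([568.4,116.7,200])-s['tool_pos'])
```

```text
[[ 2.636e-01 -1.000e-04 -9.646e-01]
 [ 9.646e-01 -4.000e-04  2.636e-01]
 [-4.000e-04 -1.000e+00  0.000e+00]]
yaw of tool x (jaw axis) 74.71373518571639
[144.94309727 530.41421946 187.54952726] [ 423.45690273 -413.71421946   12.45047274]
```

>>> carry_out([
  {"dx": 0.4, "dy": -0.39, "dz": 0.08, "rz": -0.055, "grip": 0},
  {"dx": 0.8, "dy": -0.78, "dz": 0.08, "rz": -0.11, "grip": 0},
  {"dx": 0.941, "dy": -0.92, "dz": 0.08, "rz": -0.136, "grip": 0},
  {"dx": 0.941, "dy": -0.92, "dz": 0.08, "rz": -0.136, "grip": 0},
], force=40)

```text
invalid input
```

>>> carry_out([
  {"dx": 0.4, "dy": -0.39, "rz": -0.055, "grip": 0},
  {"dx": 0.8, "dy": -0.78, "rz": -0.11, "grip": 0},
  {"dx": 0.941, "dy": -0.92, "rz": -0.136, "grip": 0},
  {"dx": 0.941, "dy": -0.92, "rz": -0.136, "grip": 0},
])

```text
invalid input
```

>>> carry_out([
  {"dx": 0.4, "dy": -0.39, "rz": -0.055, "grip": 0},
  {"dx": 0.8, "dy": -0.78, "rz": -0.11, "grip": 0},
  {"dx": 0.941, "dy": -0.92, "rz": -0.136, "grip": 0},
  {"dx": 0.941, "dy": -0.92, "rz": -0.136, "grip": 0},
  {"dx": 0.941, "dy": -0.92, "rz": -0.136, "grip": 0},
])

```text
invalid input
```

>>> carry_out([
  {"rx": 0, "ry": 0, "rz": -0.055, "dx": 0.4, "dy": -0.39, "dz": 0.08, "grip": 0},
  {"rx": 0, "ry": 0, "rz": -0.11, "dx": 0.8, "dy": -0.78, "dz": 0.08, "grip": 0},
  {"rx": 0, "ry": 0, "rz": -0.136, "dx": 0.941, "dy": -0.92, "dz": 0.08, "grip": 0},
  {"rx": 0, "ry": 0, "rz": -0.136, "dx": 0.941, "dy": -0.92, "dz": 0.08, "grip": 0},
], force=40)

```text
clock: 0.85
tool_pos: [288.1, 390.5, 200.0]
tool_rot: [0.641, 0.299, -0.299, -0.641]
contact_force: [-0.4, 0.2, 0.1]
grip_width: 0.62
```

>>> carry_out([
  {"rx": 0, "ry": 0, "rz": -0.055, "dx": 0.4, "dy": -0.39, "dz": 0, "grip": 0},
  {"rx": 0, "ry": 0, "rz": -0.11, "dx": 0.8, "dy": -0.78, "dz": 0, "grip": 0},
  {"rx": 0, "ry": 0, "rz": -0.136, "dx": 0.94, "dy": -0.92, "dz": 0, "grip": 0},
  {"rx": 0, "ry": 0, "rz": -0.136, "dx": 0.94, "dy": -0.92, "dz": 0, "grip": 0},
])

```text
clock: 1.35
tool_pos: [428.8, 253.0, 199.6]
tool_rot: [0.69, 0.157, -0.156, -0.69]
contact_force: [0.1, 1.2, -0.5]
grip_width: 0.5
```

>>> carry_out([
  {"rx": 0, "ry": 0, "rz": -0.055, "dx": 0.4, "dy": -0.39, "dz": 0, "grip": 0},
  {"rx": 0, "ry": 0, "rz": -0.11, "dx": 0.8, "dy": -0.78, "dz": 0, "grip": 0},
  {"rx": 0, "ry": 0, "rz": -0.136, "dx": 0.94, "dy": -0.92, "dz": 0, "grip": 0},
  {"rx": 0, "ry": 0, "rz": -0.136, "dx": 0.94, "dy": -0.92, "dz": 0, "grip": 0},
  {"rx": 0, "ry": 0, "rz": -0.136, "dx": 0.94, "dy": -0.92, "dz": 0, "grip": 0},
])

```text
clock: 1.98
tool_pos: [567.6, 117.6, 199.3]
tool_rot: [-0.707, -0.008, 0.009, 0.707]
contact_force: [-0.8, 0.1, -0.7]
grip_width: 0.498
```

```bash
cat >> h.py <<'E'
from scipy.spatial.transform import Rotation as Rn
def st():
    s=ctrl.state(); r=Rn.from_quat(s['tool_rot']).as_matrix(); yaw=np.degrees(np.arctan2(r[1,0],r[0,0]))
    print('t',round(s['clock'],2),'pos',s['tool_pos'].round(2),'yaw',yaw.round(2),'down',r[:,1].round(3),'F',s['contact_force'].round(1),'M',s['torque'].round(2),'grip',round(s['grip_width'],3)); return s
E
python3 - <<'E'
from h import *
s=st(); print('to head (share .15m)',((np.array([568.4,116.7,79.5])-s['tool_pos'])/150).round(3))
E
```

```text
t 1.98 pos [567.59 117.6  199.33] yaw 1.37 down [-0.001  0.    -1.   ] F [-0.8  0.1 -0.7] M [-0.08  0.06  0.01] grip 0.498
to head (share .15m) [ 0.005 -0.006 -0.799]
```

>>> carry_out([
  {"rx": 0, "ry": 0, "rz": 0, "dx": 0.005, "dy": -0.005, "dz": -0.3, "grip": 0},
  {"rx": 0, "ry": 0, "rz": 0, "dx": 0.005, "dy": -0.005, "dz": -0.5, "grip": 0},
  {"rx": 0, "ry": 0, "rz": 0, "dx": 0.005, "dy": -0.005, "dz": -0.65, "grip": 0},
  {"rx": 0, "ry": 0, "rz": 0, "dx": 0.005, "dy": -0.005, "dz": -0.75, "grip": 0},
  {"rx": 0, "ry": 0, "rz": 0, "dx": 0.005, "dy": -0.005, "dz": -0.795, "grip": 0},
  {"rx": 0, "ry": 0, "rz": 0, "dx": 0.005, "dy": -0.005, "dz": -0.795, "grip": 0},
])

```text
clock: 2.72
tool_pos: [568.8, 116.3, 80.7]
tool_rot: [-0.707, -0.008, 0.008, 0.707]
contact_force: [0.9, -0.1, 0.4]
grip_width: 0.499
```

Run:
```python
from h import *
st(); g=grab('scene'); cv2.imwrite('pics/pre.png',cv2.resize(g['img'][190:340,270:470],(800,600),interpolation=cv2.INTER_CUBIC))
```

```text
t 2.73 pos [568.78 116.26  80.73] yaw 1.32 down [ 0.  0. -1.] F [ 0.9 -0.1  0.4] M [0.01 0.07 0.02] grip 0.499
```

View pics/pre.png

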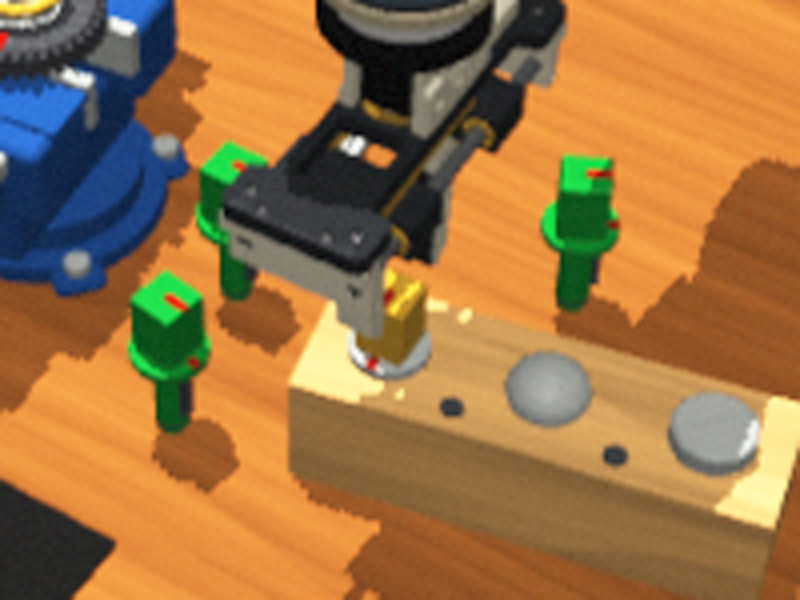

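The brass head (crop (405,315)) sits between the fingers, the fingertips just above the collar, and the greens are clear. Next I close the grip.

>>> carry_out([
  {"rx": 0, "ry": 0, "rz": 0, "dx": 0, "dy": 0, "dz": 0, "grip": 1},
  {"rx": 0, "ry": 0, "rz": 0, "dx": 0, "dy": 0, "dz": 0, "grip": 1},
  {"rx": 0, "ry": 0, "rz": 0, "dx": 0, "dy": 0, "dz": 0, "grip": 1},
  {"rx": 0, "ry": 0, "rz": 0, "dx": 0, "dy": 0, "dz": 0, "grip": 1},
  {"rx": 0, "ry": 0, "rz": 0, "dx": 0, "dy": 0, "dz": 0, "grip": 1},
], force=55)

```text
clock: 3.4
tool_pos: [566.3, 115.9, 83.1]
tool_rot: [0.707, 0.006, -0.01, -0.707]
contact_force: [-2.9, 0.4, 4.4]
grip_width: 0.03
```

```bash
python3 -c "
from h import *
st()"
```

```text
t 3.4 pos [566.33 115.92  83.13] yaw 1.28 down [-0.006 -0.    -1.   ] F [-2.9  0.4  4.4] M [-0.01  0.52  0.02] grip 0.03
```

Run:
```python
from h import *
st(); g=grab('scene'); f=grab('top'); a=cv2.resize(g['img'][220:320,320:470],(800,533),interpolation=cv2.INTER_CUBIC)
cv2.imwrite('pics/post.png',cv2.resize(np.hstack([g['img'][220:320,320:453],f['img'][200:300,220:353]]),(800,300),interpolation=cv2.INTER_CUBIC))
```

```text
t 3.4 pos [566.33 115.92  83.13] yaw 1.28 down [-0.006 -0.    -1.   ] F [-2.9  0.4  4.4] M [-0.01  0.52  0.02] grip 0.03
```

View pics/post.png

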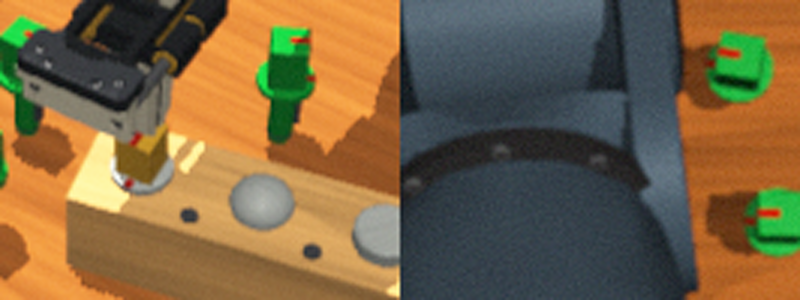

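Run:
```python
from h import *
g=grab('scene'); s=st()
for n,X in(('tcp',s['tool_pos']),('tcp+30',s['tool_pos']+[0,0,30]),('headtop',[568.4,116.7,112]),('collar',[568.4,116.7,76]),('collar low',[568.4,116.7,70])): print(n,proj(g,X).round(1))
H=cv2.cvtColor(g['img'][230:300,330:400],cv2.COLOR_BGR2HSV)
cv2.imwrite('pics/z.png',cv2.resize(g['img'][215:305,310:430],(800,600),interpolation=cv2.INTER_CUBIC))
```

```text
t 3.55 pos [569.05 115.85  81.35] yaw 1.27 down [ 0.001  0.    -1.   ] F [-4.2  0.1 13.8] M [-0.06  0.98  0.01] grip 0.005
tcp [367.5 272.9]
tcp+30 [367.9 262.5]
headtop [368.5 262.2]
collar [367.9 274.6]
collar low [367.8 276.7]
```

View pics/z.png

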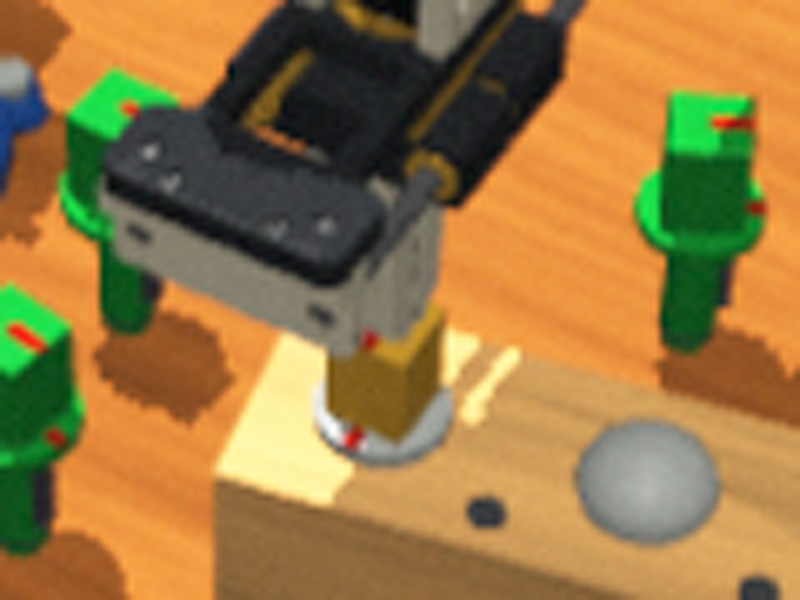

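>>> carry_out([
  {"rx": 0, "ry": 0, "rz": 0, "dx": 0, "dy": 0, "dz": 0.2, "grip": 1},
  {"rx": 0, "ry": 0, "rz": 0, "dx": 0, "dy": 0, "dz": 0.4, "grip": 1},
  {"rx": 0, "ry": 0, "rz": 0, "dx": 0, "dy": 0, "dz": 0.4, "grip": 1},
])

```text
clock: 3.92
tool_pos: [570.1, 115.9, 142.3]
tool_rot: [-0.707, -0.009, 0.006, 0.707]
contact_force: [-0.0, 0.0, 0.1]
grip_width: 0.006
```

Run:
```python
from h import *
s=st(); g=grab('scene'); print(proj(g,s['tool_pos']),proj(g,s['tool_pos']+[0,0,19]))
cv2.imwrite('pics/lift.png',cv2.resize(g['img'][185:305,310:430],(600,600),interpolation=cv2.INTER_CUBIC))
```

```text
t 3.92 pos [570.12 115.89 142.29] yaw 1.27 down [ 0.004  0.    -1.   ] F [-0.   0.   0.1] M [-0.09  0.05  0.04] grip 0.006
[368.12383402 251.67344708] [368.42946787 244.60955623]
```

View pics/lift.png

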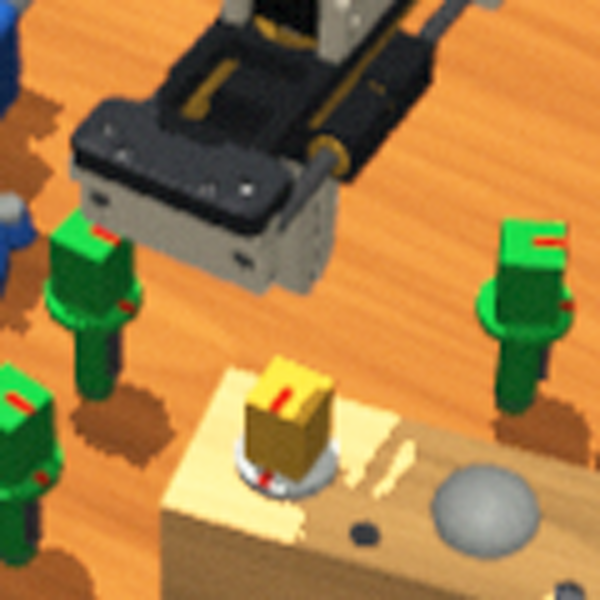

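Run:
```python
from h import *
print('grip_depth',ctrl.grip_depth)
g=grab('scene')
for z in(80,90,100,110,120): print(z,[proj(g,[x,y,z]).round(1).tolist() for x,y in((591,123),(609,123),(609,108))])
print('pre tip seen: crop(345,320),(382,338) ->',[270+345/4,190+320/4],[270+382/4,190+338/4])
for z in(142,152,162,172): print(z,[proj(g,[x,y,z]).round(1).tolist() for x,y in((588,108),(588,123),(570,123),(552,123))])
print('lift seen',[310+265/5,185+295/5],[310+318/5,185+292/5],[310+335/5,185+265/5])
```

```text
grip_depth 18.8
80 [[364.7, 282.2], [359.8, 288.4], [353.1, 285.1]]
90 [[364.9, 278.8], [359.9, 285.0], [353.1, 281.7]]
100 [[365.0, 275.3], [360.0, 281.5], [353.2, 278.2]]
110 [[365.1, 271.8], [360.1, 278.0], [353.2, 274.7]]
120 [[365.3, 268.3], [360.2, 274.5], [353.3, 271.2]]
pre tip seen: crop(345,320),(382,338) -> [356.25, 270.0] [365.5, 274.5]
142 [[359.5, 256.1], [366.4, 259.3], [371.5, 253.3], [376.4, 247.3]]
152 [[359.6, 252.4], [366.6, 255.6], [371.6, 249.6], [376.6, 243.6]]
162 [[359.7, 248.7], [366.7, 251.9], [371.8, 245.8], [376.8, 239.8]]
172 [[359.8, 244.9], [366.9, 248.1], [372.0, 242.0], [377.0, 236.0]]
lift seen [363.0, 244.0] [373.6, 243.4] [377.0, 238.0]
```

>>> carry_out([
  {"rx": 0, "ry": 0, "rz": 0, "dx": -0.005, "dy": 0.005, "dz": 0, "grip": 0},
  {"rx": 0, "ry": 0, "rz": 0, "dx": -0.005, "dy": 0.005, "dz": 0, "grip": 0},
  {"rx": 0, "ry": 0, "rz": 0, "dx": -0.005, "dy": 0.005, "dz": 0, "grip": 0},
  {"rx": 0, "ry": 0, "rz": 0, "dx": -0.005, "dy": 0.005, "dz": -0.2, "grip": 0},
  {"rx": 0, "ry": 0, "rz": 0, "dx": -0.005, "dy": 0.005, "dz": -0.35, "grip": 0},
  {"rx": 0, "ry": 0, "rz": 0, "dx": -0.005, "dy": 0.005, "dz": -0.45, "grip": 0},
  {"rx": 0, "ry": 0, "rz": 0, "dx": -0.005, "dy": 0.005, "dz": -0.5, "grip": 0},
  {"rx": 0, "ry": 0, "rz": 0, "dx": -0.005, "dy": 0.005, "dz": -0.52, "grip": 0},
  {"rx": 0, "ry": 0, "rz": 0, "dx": -0.005, "dy": 0.005, "dz": -0.53, "grip": 0},
  {"rx": 0, "ry": 0, "rz": 0, "dx": -0.005, "dy": 0.005, "dz": -0.53, "grip": 0},
], force=30)

```text
clock: 5.28
tool_pos: [568.4, 116.6, 61.4]
tool_rot: [-0.707, -0.008, 0.008, 0.707]
contact_force: [0.2, 0.7, 0.8]
grip_width: 0.501
```

Run:
```python
from h import *
s=st(); g=grab('scene')
cv2.imwrite('pics/pre2.png',cv2.resize(g['img'][215:305,310:430],(800,600),interpolation=cv2.INTER_CUBIC))
```

```text
t 5.28 pos [568.38 116.58  61.39] yaw 1.28 down [ 0.001  0.    -1.   ] F [0.2 0.7 0.8] M [-0.05  0.09 -0.03] grip 0.501
```

View pics/pre2.png

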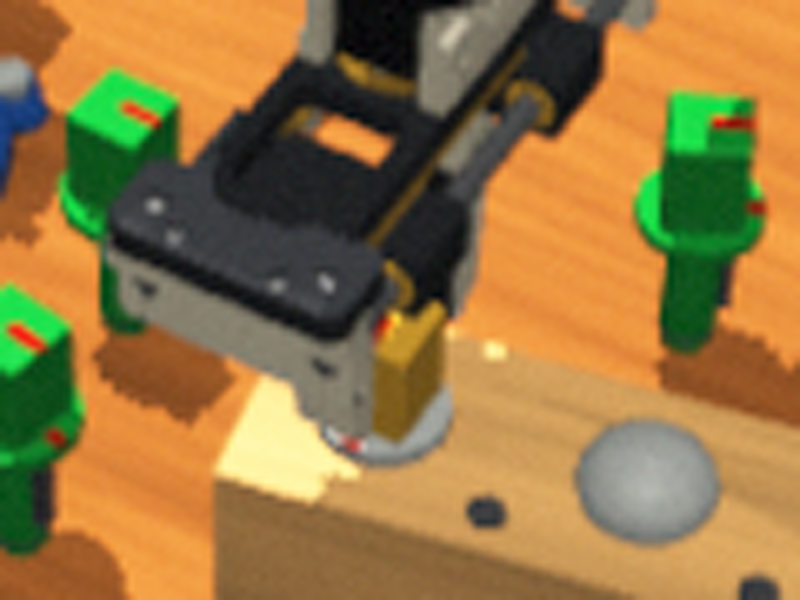

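>>> carry_out([
  {"rx": 0, "ry": 0, "rz": 0, "dx": 0, "dy": 0, "dz": -0.03, "grip": 0},
  {"rx": 0, "ry": 0, "rz": 0, "dx": 0, "dy": 0, "dz": -0.03, "grip": 1},
  {"rx": 0, "ry": 0, "rz": 0, "dx": 0, "dy": 0, "dz": -0.03, "grip": 1},
  {"rx": 0, "ry": 0, "rz": 0, "dx": 0, "dy": 0, "dz": -0.03, "grip": 1},
  {"rx": 0, "ry": 0, "rz": 0, "dx": 0, "dy": 0, "dz": -0.03, "grip": 1},
], force=55)

```text
clock: 5.95
tool_pos: [568.3, 116.5, 56.6]
tool_rot: [-0.707, -0.008, 0.008, 0.707]
contact_force: [0.3, -0.1, -1.6]
grip_width: 0.273
```

```bash
python3 -c "
from h import *
st()"
```

```text
t 5.95 pos [568.29 116.52  56.57] yaw 1.27 down [ 0.  0. -1.] F [ 0.3 -0.1 -1.6] M [-0.06 -0.07 -0.03] grip 0.273
```

>>> carry_out([
  {"rx": 0, "ry": 0, "rz": 0, "dx": 0, "dy": 0, "dz": 0.15, "grip": 1},
  {"rx": 0, "ry": 0, "rz": 0, "dx": 0, "dy": 0, "dz": 0.4, "grip": 1},
  {"rx": 0, "ry": 0, "rz": 0, "dx": 0, "dy": 0, "dz": 0.7, "grip": 1},
  {"rx": 0, "ry": 0, "rz": 0, "dx": 0, "dy": 0, "dz": 0.95, "grip": 1},
  {"rx": 0, "ry": 0, "rz": 0, "dx": 0, "dy": 0, "dz": 1.0, "grip": 1},
  {"rx": 0, "ry": 0, "rz": 0, "dx": 0, "dy": 0, "dz": 1.0, "grip": 1},
])

```text
clock: 6.7
tool_pos: [567.6, 116.5, 205.3]
tool_rot: [0.707, 0.007, -0.008, -0.707]
contact_force: [-0.3, 0.4, -2.9]
grip_width: 0.276
```

>>> carry_out([
  {"rx": 0, "ry": 0, "rz": 0.02, "dx": -0.03, "dy": -0.15, "dz": 0.08, "grip": 1},
  {"rx": 0, "ry": 0, "rz": 0.04, "dx": -0.08, "dy": -0.45, "dz": 0.16, "grip": 1},
  {"rx": 0, "ry": 0, "rz": 0.06, "dx": -0.13, "dy": -0.75, "dz": 0.2, "grip": 1},
  {"rx": 0, "ry": 0, "rz": 0.078, "dx": -0.18, "dy": -1.0, "dz": 0.2, "grip": 1},
  {"rx": 0, "ry": 0, "rz": 0.078, "dx": -0.18, "dy": -1.0, "dz": 0.2, "grip": 1},
])

```text
clock: 7.32
tool_pos: [539.9, -35.4, 234.4]
tool_rot: [-0.701, -0.092, 0.095, 0.701]
contact_force: [-0.0, 1.6, -3.1]
grip_width: 0.274
```

Run:
```python
from h import *
s=st(); print(((np.array([523.5,-133.2,0])-s['tool_pos'])/150).round(3))
g=grab('scene'); p=proj(g,s['tool_pos']-[0,0,42.6]); print('tip px expected',p)
u,v=map(int,p); cv2.imwrite('pics/held.png',cv2.resize(g['img'][v-75:v+15,u-60:u+60],(800,600),interpolation=cv2.INTER_CUBIC)); print('org',u-60,v-75)
```

```text
t 7.33 pos [539.93 -35.39 234.41] yaw 15.18 down [-0.003  0.    -1.   ] F [-0.   1.6 -3.1] M [-0.    0.03 -0.03] grip 0.274
[-0.11  -0.652 -1.563]
tip px expected [309.25314147 193.38277819]
org 249 118
```

View pics/held.png

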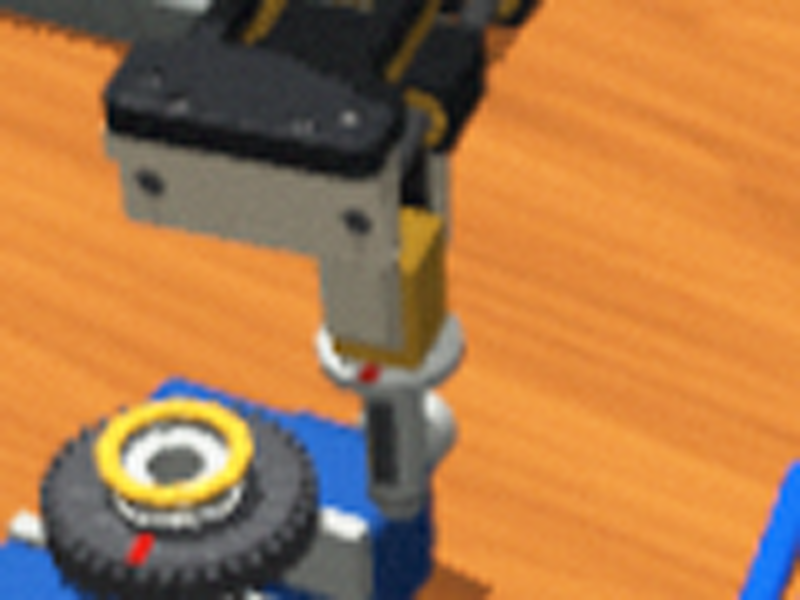

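>>> carry_out([
  {"rx": 0, "ry": 0, "rz": 0, "dx": -0.05, "dy": -0.3, "dz": 0, "grip": 1},
  {"rx": 0, "ry": 0, "rz": 0, "dx": -0.1, "dy": -0.55, "dz": 0, "grip": 1},
  {"rx": 0, "ry": 0, "rz": 0, "dx": -0.11, "dy": -0.652, "dz": 0, "grip": 1},
  {"rx": 0, "ry": 0, "rz": 0, "dx": -0.11, "dy": -0.652, "dz": 0, "grip": 1},
  {"rx": 0, "ry": 0, "rz": 0, "dx": -0.11, "dy": -0.652, "dz": -0.12, "grip": 1},
  {"rx": 0, "ry": 0, "rz": 0, "dx": -0.11, "dy": -0.652, "dz": -0.22, "grip": 1},
  {"rx": 0, "ry": 0, "rz": 0, "dx": -0.11, "dy": -0.652, "dz": -0.25, "grip": 1},
  {"rx": 0, "ry": 0, "rz": 0, "dx": -0.11, "dy": -0.652, "dz": -0.25, "grip": 1},
])

```text
clock: 8.38
tool_pos: [524.7, -130.9, 198.9]
tool_rot: [-0.701, -0.094, 0.094, 0.701]
contact_force: [0.4, -0.3, -2.9]
grip_width: 0.276
```

Run:
```python
from h import *
s=st(); print('err',s['tool_pos']-[523.4,-133.1,191.6])
f=grab('top');g=grab('scene')
a=cv2.resize(g['img'][130:220,216:336],(800,600),interpolation=cv2.INTER_CUBIC); cv2.imwrite('pics/over.png',a)
print('tip px',proj(g,s['tool_pos']-[0,0,42.6]))
```

```text
t 8.38 pos [ 524.7  -130.86  198.86] yaw 15.34 down [-0.  0. -1.] F [ 0.4 -0.3 -2.9] M [-0.05  0.05  0.  ] grip 0.276
err [1.3003476  2.24029028 7.26029458]
tip px [275.6908496  185.55048485]
```

View pics/over.png

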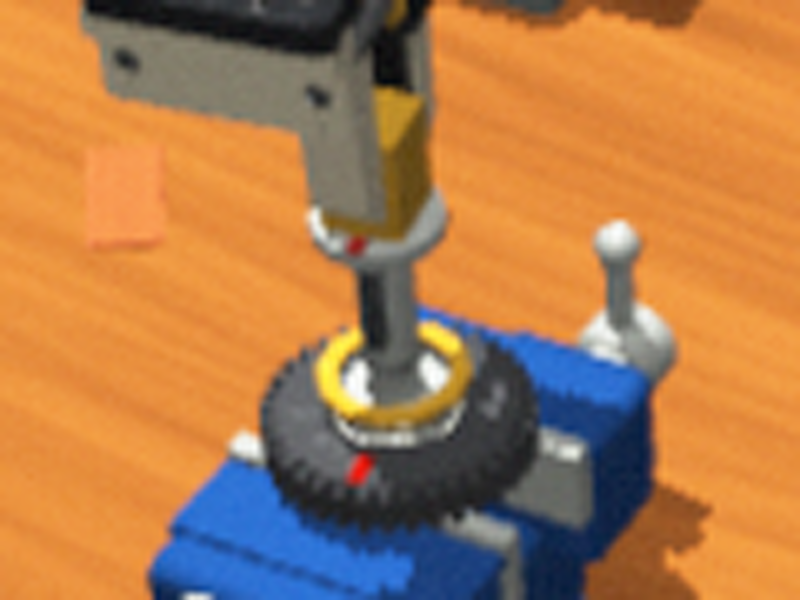

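Run:
```python
from h import *
P=np.array([st()['tool_pos'] for _ in range(1)])
g=grab('scene'); G=cv2.cvtColor(g['img'],cv2.COLOR_BGR2HSV)
for v in(171,173,175,177): print(v,'org 262',[tuple(int(q) for q in G[v,u]) for u in range(266,284)])
for z in(160,165,170,175,180): print(z,[proj(g,[x,y,z]).round(2).tolist() for x,y in((524.7,-130.9),(523.4,-133.1))])
# head/collar red, washer
h=cv2.inRange(G[130:220,216:336],(18,140,110),(36,255,255)); 
k=max(cv2.findContours(h[45:],cv2.RETR_EXTERNAL,cv2.CHAIN_APPROX_NONE)[0],key=cv2.contourArea); print('washer bbox',cv2.boundingRect(k),'+216,175')
for c in ((523.4,-133.1),):
  a=np.linspace(0,2*np.pi,200); q=np.array([proj(g,[c[0]+23*np.cos(t),c[1]+23*np.sin(t),155]) for t in a]); print('pred washer u',q[:,0].min(),q[:,0].max(),'v',q[:,1].min(),q[:,1].max())
```

```text
t 8.47 pos [ 524.95 -131.16  199.49] yaw 15.32 down [ 0.001 -0.    -1.   ] F [-0.4 -0.2 -2.6] M [-0.07  0.06  0.01] grip 0.278
171 org 262 [(15, 187, 233), (14, 191, 231), (13, 184, 215), (13, 91, 95), (130, 29, 53), (130, 14, 53), (80, 15, 50), (165, 7, 76), (38, 10, 101), (48, 13, 100), (50, 16, 96), (14, 76, 111), (13, 170, 202), (15, 183, 235), (15, 188, 236), (14, 185, 236), (15, 188, 235), (14, 190, 232)]
173 org 262 [(14, 188, 232), (15, 188, 233), (14, 186, 226), (13, 141, 147), (105, 12, 42), (125, 38, 40), (60, 6, 45), (0, 3, 75), (50, 8, 102), (30, 10, 103), (60, 11, 96), (13, 60, 106), (12, 158, 179), (14, 188, 230), (14, 186, 233), (14, 187, 233), (14, 186, 235), (15, 183, 235)]
175 org 262 [(13, 184, 229), (14, 189, 229), (14, 186, 219), (12, 151, 160), (60, 6, 43), (75, 14, 37), (75, 23, 45), (0, 4, 63), (30, 10, 104), (23, 10, 100), (45, 11, 93), (0, 8, 92), (174, 44, 115), (5, 100, 179), (12, 166, 213), (14, 187, 228), (14, 192, 227), (14, 188, 229)]
177 org 262 [(15, 186, 238), (15, 185, 236), (14, 184, 231), (13, 177, 200), (60, 4, 63), (90, 13, 38), (135, 12, 41), (135, 9, 58), (36, 13, 102), (60, 8, 100), (60, 8, 98), (80, 9, 87), (112, 109, 129), (108, 191, 211), (109, 166, 183), (109, 160, 175), (112, 146, 187), (133, 72, 166)]
160 [[275.53, 184.15], [275.05, 183.41]]
165 [[275.33, 182.27], [274.85, 181.54]]
170 [[275.13, 180.38], [274.65, 179.65]]
175 [[274.93, 178.48], [274.45, 177.75]]
180 [[274.73, 176.57], [274.24, 175.84]]
washer bbox (47, 4, 24, 15) +216,175
pred washer u 263.9515057136199 286.5207639223542 v 177.97481435568835 192.775461034352
```

>>> carry_out([
  {"rx": 0, "ry": 0, "rz": 0, "dx": -0.01, "dy": -0.01, "dz": 0, "grip": 1},
  {"rx": 0, "ry": 0, "rz": 0, "dx": -0.01, "dy": -0.01, "dz": -0.03, "grip": 1},
  {"rx": 0, "ry": 0, "rz": 0, "dx": -0.01, "dy": -0.01, "dz": -0.05, "grip": 1},
  {"rx": 0, "ry": 0, "rz": 0, "dx": -0.01, "dy": -0.01, "dz": -0.06, "grip": 1},
  {"rx": 0, "ry": 0, "rz": 0, "dx": -0.01, "dy": -0.01, "dz": -0.07, "grip": 1},
  {"rx": 0, "ry": 0, "rz": 0, "dx": -0.01, "dy": -0.01, "dz": -0.07, "grip": 1},
])

```text
clock: 9.28
tool_pos: [523.1, -132.8, 188.4]
tool_rot: [-0.701, -0.094, 0.094, 0.701]
contact_force: [0.1, -0.7, -2.9]
grip_width: 0.276
```

```bash
python3 -c "
from h import *
st()"
```

```text
t 9.28 pos [ 523.08 -132.77  188.39] yaw 15.31 down [-0.  0. -1.] F [ 0.1 -0.7 -2.9] M [-0.05  0.07 -0.01] grip 0.276
```

>>> carry_out([
  {"rx": 0, "ry": 0, "rz": 0, "dx": 0, "dy": 0, "dz": -0.02, "grip": 1},
  {"rx": 0, "ry": 0, "rz": 0, "dx": 0, "dy": 0, "dz": -0.035, "grip": 1},
  {"rx": 0, "ry": 0, "rz": 0, "dx": 0, "dy": 0, "dz": -0.05, "grip": 1},
  {"rx": 0, "ry": 0, "rz": 0, "dx": 0, "dy": 0, "dz": -0.05, "grip": 1},
  {"rx": 0, "ry": 0, "rz": 0, "dx": 0, "dy": 0, "dz": -0.05, "grip": 1},
])

```text
clock: 9.9
tool_pos: [523.1, -132.8, 181.0]
tool_rot: [0.701, 0.094, -0.094, -0.701]
contact_force: [-0.3, -0.1, -2.6]
grip_width: 0.277
```

```bash
python3 -c "
from h import *
st()"
```

```text
t 9.9 pos [ 523.13 -132.76  181.  ] yaw 15.32 down [-0. -0. -1.] F [-0.3 -0.1 -2.6] M [-0.14  0.06  0.02] grip 0.277
```

>>> carry_out([
  {"rx": 0, "ry": 0, "rz": 0, "dx": 0, "dy": 0, "dz": -0.03, "grip": 1},
  {"rx": 0, "ry": 0, "rz": 0, "dx": 0, "dy": 0, "dz": -0.045, "grip": 1},
  {"rx": 0, "ry": 0, "rz": 0, "dx": 0, "dy": 0, "dz": -0.055, "grip": 1},
  {"rx": 0, "ry": 0, "rz": 0, "dx": 0, "dy": 0, "dz": -0.065, "grip": 1},
  {"rx": 0, "ry": 0, "rz": 0, "dx": 0, "dy": 0, "dz": -0.065, "grip": 1},
])

```text
clock: 10.52
tool_pos: [523.1, -132.8, 171.1]
tool_rot: [-0.701, -0.094, 0.094, 0.701]
contact_force: [0.2, -0.0, -4.5]
grip_width: 0.277
```

```bash
python3 -c "
from h import *
st()"
```

```text
t 10.53 pos [ 523.11 -132.76  171.12] yaw 15.31 down [-0.  0. -1.] F [ 0.2 -0.  -4.5] M [-0.16  0.09  0.05] grip 0.277
```

>>> carry_out([
  {"rx": 0, "ry": 0, "rz": 0, "dx": 0, "dy": 0, "dz": -0.015, "grip": 1},
  {"rx": 0, "ry": 0, "rz": 0, "dx": 0, "dy": 0, "dz": -0.03, "grip": 1},
  {"rx": 0, "ry": 0, "rz": 0, "dx": 0, "dy": 0, "dz": -0.045, "grip": 1},
  {"rx": 0, "ry": 0, "rz": 0, "dx": 0, "dy": 0, "dz": -0.045, "grip": 1},
])

```text
clock: 11.02
tool_pos: [523.0, -132.7, 164.2]
tool_rot: [-0.701, -0.094, 0.094, 0.701]
contact_force: [-0.0, 0.1, -3.8]
grip_width: 0.272
```

```bash
python3 -c "
from h import *
st()"
```

```text
t 11.03 pos [ 523.03 -132.69  164.25] yaw 15.31 down [-0.  0. -1.] F [-0.   0.1 -3.8] M [-0.1   0.09 -0.  ] grip 0.272
```

>>> carry_out([
  {"rx": 0, "ry": 0, "rz": 0, "dx": 0, "dy": 0, "dz": -0.03, "grip": 1},
  {"rx": 0, "ry": 0, "rz": 0, "dx": 0, "dy": 0, "dz": -0.06, "grip": 1},
  {"rx": 0, "ry": 0, "rz": 0, "dx": 0, "dy": 0, "dz": -0.09, "grip": 1},
  {"rx": 0, "ry": 0, "rz": 0, "dx": 0, "dy": 0, "dz": -0.115, "grip": 1},
  {"rx": 0, "ry": 0, "rz": 0, "dx": 0, "dy": 0, "dz": -0.13, "grip": 1},
  {"rx": 0, "ry": 0, "rz": 0, "dx": 0, "dy": 0, "dz": -0.13, "grip": 1},
], force=60)

```text
clock: 11.78
tool_pos: [523.1, -132.7, 144.8]
tool_rot: [-0.701, -0.094, 0.094, 0.701]
contact_force: [0.0, 0.3, -3.2]
grip_width: 0.274
```

```bash
python3 -c "
from h import *
st()"
```

```text
t 11.78 pos [ 523.07 -132.73  144.81] yaw 15.31 down [-0.  0. -1.] F [ 0.   0.3 -3.2] M [-0.1   0.09 -0.07] grip 0.274
```

>>> carry_out([
  {"rx": 0, "ry": 0, "rz": 0, "dx": 0, "dy": 0, "dz": -0.02, "grip": 1},
  {"rx": 0, "ry": 0, "rz": 0, "dx": 0, "dy": 0, "dz": -0.035, "grip": 1},
  {"rx": 0, "ry": 0, "rz": 0, "dx": 0, "dy": 0, "dz": -0.05, "grip": 1},
  {"rx": 0, "ry": 0, "rz": 0, "dx": 0, "dy": 0, "dz": -0.05, "grip": 1},
  {"rx": 0, "ry": 0, "rz": 0, "dx": 0, "dy": 0, "dz": -0.05, "grip": 1},
])

```text
clock: 12.4
tool_pos: [523.3, -132.9, 138.2]
tool_rot: [0.701, 0.094, -0.094, -0.701]
contact_force: [-4.5, -0.1, 7.4]
grip_width: 0.275
```

```bash
python3 -c "
from h import *
st()"
```

```text
t 12.4 pos [ 523.25 -132.89  138.23] yaw 15.32 down [ 0.001 -0.    -1.   ] F [-4.5 -0.1  7.4] M [-0.07  0.92  0.  ] grip 0.275
```

>>> carry_out([
  {"rx": 0, "ry": 0, "rz": 0, "dx": 0, "dy": 0, "dz": -0.01, "grip": 1},
  {"rx": 0, "ry": 0, "rz": 0, "dx": 0, "dy": 0, "dz": -0.02, "grip": 1},
  {"rx": 0, "ry": 0, "rz": 0, "dx": 0, "dy": 0, "dz": -0.025, "grip": 1},
  {"rx": 0, "ry": 0, "rz": 0, "dx": 0, "dy": 0, "dz": -0.025, "grip": 1},
  {"rx": 0, "ry": 0, "rz": 0, "dx": 0, "dy": 0, "dz": -0.025, "grip": 1},
])

```text
clock: 13.02
tool_pos: [523.3, -132.9, 135.5]
tool_rot: [0.701, 0.095, -0.094, -0.701]
contact_force: [-9.1, 1.3, 18.4]
grip_width: 0.274
```

```bash
python3 -c "
from h import *
st()"
```

```text
t 13.03 pos [ 523.3  -132.9   135.49] yaw 15.32 down [ 0.001 -0.001 -1.   ] F [-9.1  1.3 18.4] M [0.14 1.82 0.02] grip 0.274
```

>>> carry_out([
  {"rx": 0, "ry": 0, "rz": 0, "dx": -0.004, "dy": 0, "dz": -0.005, "grip": 1},
  {"rx": 0, "ry": 0, "rz": 0, "dx": -0.005, "dy": 0, "dz": -0.01, "grip": 1},
  {"rx": 0, "ry": 0, "rz": 0, "dx": -0.005, "dy": 0, "dz": -0.01, "grip": 1},
  {"rx": 0, "ry": 0, "rz": 0, "dx": -0.005, "dy": 0, "dz": -0.01, "grip": 1},
])

```text
clock: 13.52
tool_pos: [523.4, -133.0, 135.5]
tool_rot: [0.701, 0.095, -0.093, -0.7]
contact_force: [-10.5, 4.4, 31.1]
grip_width: 0.276
```

Run:
```python
from h import *
st()
g=grab('scene'); cv2.imwrite('pics/home.png',cv2.resize(g['img'][130:220,216:336],(800,600),interpolation=cv2.INTER_CUBIC))
```

```text
t 13.53 pos [ 523.4  -132.98  135.47] yaw 15.32 down [ 0.003 -0.001 -1.   ] F [-10.5   4.4  31.1] M [ 0.53  2.2  -0.02] grip 0.276
```

View pics/home.png

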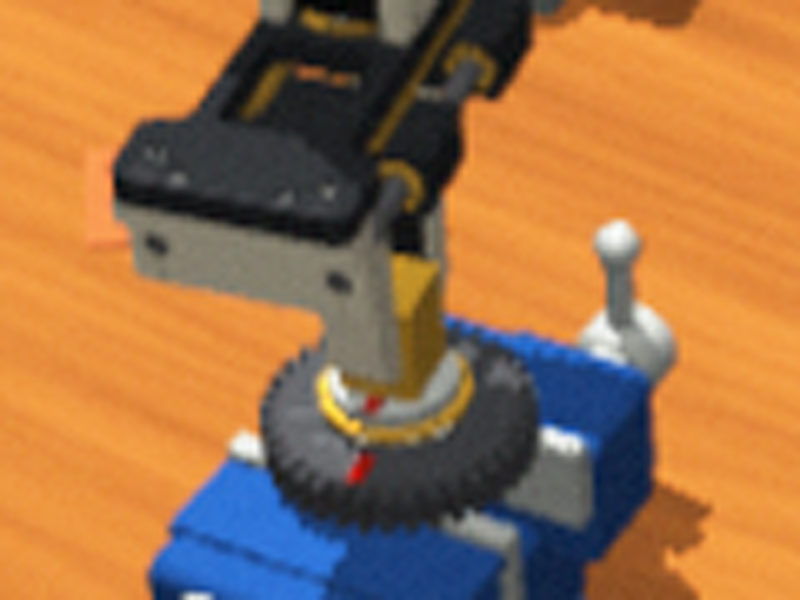

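The picture shows the washer squashed flat, the collar down on the hub, and the red marks in line at (372,403) and (360,468). The height stayed put while the force rose 13 N, so it's on a hard stop. I'll ease the push a little and confirm that it stays steady.

>>> carry_out([
  {"rx": 0, "ry": 0, "rz": 0, "dx": 0, "dy": 0, "dz": 0.003, "grip": 1},
  {"rx": 0, "ry": 0, "rz": 0, "dx": 0, "dy": 0, "dz": 0.003, "grip": 1},
  {"rx": 0, "ry": 0, "rz": 0, "dx": 0, "dy": 0, "dz": 0.003, "grip": 1},
  {"rx": 0, "ry": 0, "rz": 0, "dx": 0, "dy": 0, "dz": 0.003, "grip": 1},
  {"rx": 0, "ry": 0, "rz": 0, "dx": 0, "dy": 0, "dz": 0.003, "grip": 1},
  {"rx": 0, "ry": 0, "rz": 0, "dx": 0, "dy": 0, "dz": 0.003, "grip": 1},
])

```text
clock: 14.32
tool_pos: [523.4, -133.0, 135.5]
tool_rot: [0.701, 0.095, -0.093, -0.7]
contact_force: [-7.8, 3.5, 25.8]
grip_width: 0.273
```

Run:
```python
from h import *
s=st()
if abs(s['tool_pos'][2]-135.5)<.3 and 22<s['contact_force'][2]<36: print(job.close_job())
```

```text
t 14.32 pos [ 523.37 -132.96  135.49] yaw 15.32 down [ 0.003 -0.001 -1.   ] F [-7.8  3.5 25.8] M [ 0.44  1.86 -0.03] grip 0.273
the job is handed in; nothing more can be done
None
```

The spindle is fully home in the gear, and the arm is still gripping it and pressing it down for you to fit the clip. I handed the job in at 14.3 s.

**What I did:** I lifted the brass-headed spindle from the block and put its nose in the gear. I turned it to about 15° so its key lined up with the keyway. The key slipped in without catching, and I pushed down until the collar met the hub.

**Last checks:**
- **Hard stop:** the tool stayed at z = 135.5 mm, within 0.1 mm of the height worked out for fully home, while the force rose from 18 to 31 N.
- **Push at hand-in:** I then eased it to about 26 N on the sensor, more than the spring's 15 N.
- **Picture:** taken just before easing, it shows the washer flat under the collar and the two red marks in line.

**What went wrong or disagreed:**
- **First grasp missed:** the fingertips sat about 22–25 mm higher than the reported tool position, so they shut on top of the head and pressed on it with about 14 N. The spindle did not move, and the second grasp, 24 mm lower, held.
- **Sideways force:** a load of about 8 N remained on the spindle while pressed.
- **Side-to-side position:** the two cameras and the arm disagreed by about 1–2 mm before insertion, so I aimed between them; the nose went in cleanly.

I did not touch the stakes, hammer, green look-alikes or the other bench items.

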